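Close the transit canister over a spare sleeve

ROBOT

A 6-joint arm with a two-finger parallel gripper is mounted at the origin on the work surface. World frame = base frame: x ahead of the robot, y to its left, z up, the work surface at z = 0. Lengths are in mm, angles in rad, forces in N, time in s.
With the tool pointing down it reaches from about 275 to 825 mm from the base axis. Payload 5.2 kg.
Tool frame: the origin (TCP) lies at the very end of the fingers, on their centre line; the grasp point (between the pads) lies 19 mm behind it; z points along the fingers, y is the direction in which the jaws open and shut (so a half turn about z gives the same grasp; the last joint's range is limited). The gripper opens to 93 mm and grips with 3 to 60 N. Pads are 15 mm wide; open, the fingers measure 128 mm over their backs; the gripper's body (75 mm by 188 mm) begins 65 mm behind the grasp point.
Start: joints at [0.928, 0.259, 1.535, -0, 1.348, -0.203], TCP at [234.147, 497.675, 218.653] pointing down, gripper open.
Joint ranges: [-3.14, 3.14], [-0.91, 2.08], [0.19, 2.58], [-1.22, 4.36], [0.22, 2.71], [-3.12, 3.12]. Speed limits (rad/s): [2.57, 2.57, 3.14, 3.14, 3.14, 3.14].

INTERFACE

Orientations are given as [roll, pitch, yaw] about the fixed x, y, z axes, in that order (R = Rz(yaw) Ry(pitch) Rx(roll)).
In Python, from bench import robot gives the robot as it stands. The module is installed in compiled form; this text tells all that it offers. Calls block until the motion is done:
- robot.move_ptp(position, orientation): joint-space move of the TCP to a pose.
- robot.move_linear(position, ori=None, speed=150, f_stop=None): straight line of the TCP; ori=None keeps the orientation; speed is the mean speed in mm/s. With f_stop (N) it stops when the force on the tool has changed by that much, and returns True; else False.
- robot.move_j(angles): joint-space move.
- robot.move_gripper(opening): opening from 0.0 (shut) to 1.0 (fully open); the grip force is fixed at half the most; returns when the fingers have stopped.
- robot.sleep(seconds).
- robot.inverse_kinematics(position, orientation): joint angles nearest the present ones, or None.
- robot.get_image(name): name is "scene" or "top"; returns a dict with "img" (400x640x3 uint8, blue, green, red), "fovy" (degrees; the focal length in pixels is half the picture's height over the tangent of half this angle, whatever the lens; pixels are square), "cx", "cy" (the principal point, pixels), "eye" and "orientation" of the camera in the world. Camera axes: x right, y down, z forward; pixel columns grow to the right and rows downward; lengths in mm; the calibration is good to about 2 mm. A picture is of the moment at which its call begins. There is no depth.
A pose or a line that the arm cannot do raises robot.MotionError and nothing moves.
- robot.hand_in(): hands the job in, once; it reports no verdict.
Readings, each from a call of its own:
- robot.current_t(): time.
- robot.current_qpos(): joint angles.
- robot.current_joint_vel(): joint speeds.
- robot.current_joint_efforts(): joint torques, N m.
- robot.current_tcp_pos(): TCP position.
- robot.current_eef_rot(): TCP orientation.
- robot.current_contact_force(): force on the tool from outside, world axes, zero at the start.
- robot.current_ft_torque(): the same for the moment, N m.
- robot.current_gripper_width(): opening from 0.0 (shut) to 1.0 (fully open).
Only numpy, scipy, OpenCV 4.12 (cv2) and the standard library are available. Lean on these libraries where they do the work, as an engineer would, in place of code of your own. Each camera call takes 0.05 s, during which the arm holds its last target.

TASK

In the parts store, a small brass shell stands on the round canister base. Take the hood that is tall enough to cover it, lower it over the shell with its two ears in the open gaps between the base's two clamps, and twist it clockwise (seen from above) until the ears are fully home under the clamps' lips, then let go. Do not knock the brass shell over, and leave the other, shorter hood where it is.

Things in the scene. Friction and masses are not known exactly. Their poses are not given: they have to be found in the camera images.
- base: Bolted-down round steel plate, 170 mm across, 12 thick; origin under its centre. Clamps on its +x and -x sides: lip 34 mm wide (y), inner edge 46 mm from axis, underside 14 mm and top 20 mm above plate; wall 72 mm from axis; clockwise end (from above) has a stop. Ears go down freely with the ear line 40-130 deg counterclockwise of base x; closed when along base x (either way), stop 3 deg beyond.
- inner_shell: The smaller shell: loose brass cup standing mouth down in the middle of the base plate, inside a low ring (27 mm outer radius, 6 mm high). 44 mm diameter, 70 mm high, bevelled top; its top is 82 mm above the bench. Origin at the centre of its underside. 0.25 kg.
- tall_hood: Taller aluminium hood, the one to use, standing mouth down on the bench: shell 80 mm across, 74 inside, 90 high. On top a grip bar along x: 70 long, 14 thick (y), 36 high (top 126 above mouth). At the mouth two ears on +x and -x, in line with the bar: 20 wide, 8 thick, out to 62 mm from axis. Same after a half turn. Origin: centre of the mouth; z up. 0.3-0.55 kg.
- short_hood: Shorter aluminium hood, a bystander to leave alone, standing on the bench: same shape, bar and ears, but its shell is only 50 mm high (bar top 86 mm above the bench), too low to close over the brass shell. Origin: centre of the mouth.
Things that resemble listed ones, but are neither listed nor needed, are in the scene too. Leave any orange or pink look-alike of the tall_hood alone.

How it is judged:
By the outcome, as a careful person would: the job done as asked, in the order asked, and still so for the second after the job is handed in, with the robot touching nothing.
It also fails if it takes over 42 s, if anything falls off the work surface, if the arm or the gripper's body presses on something with over 40 N, if the wrist force passes 120 N, or if a joint passes its speed limit or range.

## Working session

There is one attempt and no reset: what is moved stays moved. The work goes in short steps, each a Python script; the robot and the scene stay as the last script left them, time stands still between calls to the robot, and variables do not carry over. Pictures are saved under pics/ and viewed, and the job is handed in when it is done.

```bash
mkdir -p pics
cat > h.py <<'E'
import numpy as np, cv2
from scipy.spatial.transform import Rotation as R
def cam(im):
    f=200/np.tan(np.radians(im["fovy"])/2)
    return f,im["cx"],im["cy"],np.array(im["eye"],float),im["orientation"]
def rot(o):
    o=np.array(o,float)
    return o if o.shape==(3,3) else R.from_euler('xyz',o).as_matrix()
def ray(im,u,v):
    f,cx,cy,e,o=cam(im); d=rot(o)@np.array([(u-cx)/f,(v-cy)/f,1]); return e,d
def plane(im,u,v,z):
    e,d=ray(im,u,v); return e+d*(z-e[2])/d[2]
def proj(im,p):
    f,cx,cy,e,o=cam(im); q=rot(o).T@(np.array(p,float)-e); return q[0]/q[2]*f+cx,q[1]/q[2]*f+cy
E
python3 - <<'E'
from bench import robot
import cv2,pickle
for n in("scene","top"):
    im=robot.get_image(n); cv2.imwrite(f"pics/{n}0.png",im["img"]); pickle.dump(im,open(f"{n}0.pkl","wb"))
    print(n,{k:v for k,v in im.items() if k!="img"})
print(robot.current_t(),robot.current_eef_rot(),robot.current_gripper_width())
E
```

```text
scene {'fovy': 45.21398156202133, 'cx': 320.9861290026191, 'cy': 196.95164882833765, 'eye': array([1103.51468497, -174.17892656,  855.73030834]), 'orientation': array([-2.46035089,  0.01061423,  1.27364375])}
top {'fovy': 44.595677896855314, 'cx': 323.53590771445886, 'cy': 197.31536746532387, 'eye': array([ 291.9259496 ,   22.13165225, 1093.58458044]), 'orientation': array([-2.97794496, -0.01727881, -1.56174291])}
0.1 [-3.13992907e+00 -3.36982149e-04  2.70176178e+00] 1.0012744852269084
```

View pics/scene0.png

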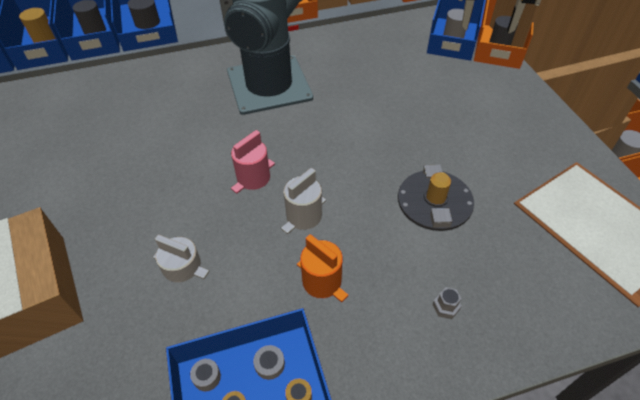

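View pics/top0.png

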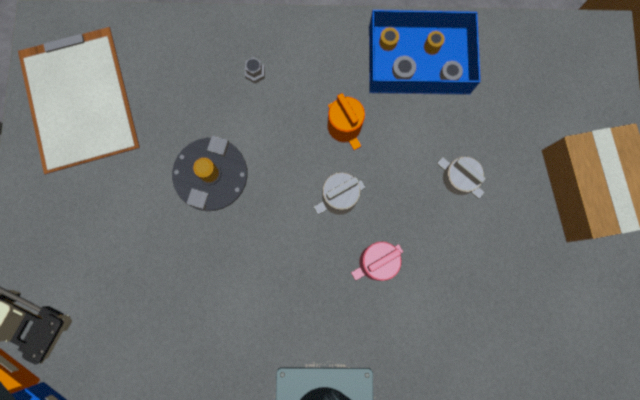

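The scene view shows the base at (436,198) with the brass shell on it. The metal hoods are at scene (304,203)/top (341,191), which looks taller, and scene (178,258)/top (466,175), which looks shorter. The orange (346,118) and pink (381,262) hoods in the top view are look-alikes. I'll enlarge and measure.

Run:
```python
import pickle,cv2,numpy as np
s=pickle.load(open("scene0.pkl","rb"))["img"];t=pickle.load(open("top0.pkl","rb"))["img"]
def c(i,x,y,w,h): return cv2.resize(i[y:y+h,x:x+w],(400,300),interpolation=cv2.INTER_CUBIC)
o=np.vstack([np.hstack([c(s,254,160,100,75),c(s,386,160,100,75)]),np.hstack([c(t,292,155,100,75),c(t,160,135,100,75)])])
cv2.imwrite("pics/crop0.png",o)
```

```text
(no output)
```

View pics/crop0.png

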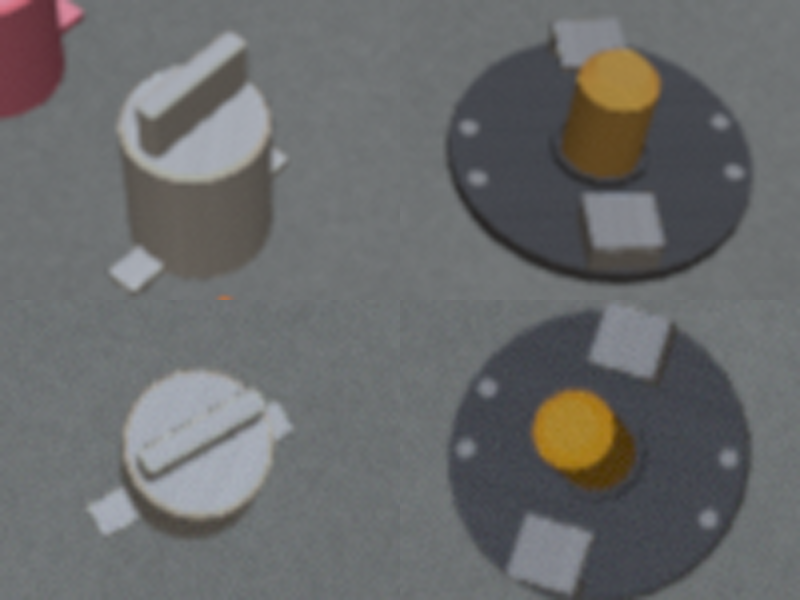

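```bash
cat > meas.py <<'E'
import pickle,cv2,numpy as np
from h import *
from scipy.optimize import least_squares
def circ(p):
    A=np.c_[2*p,np.ones(len(p))];x=np.linalg.lstsq(A,(p**2).sum(1),rcond=None)[0]
    return x[0],x[1],np.sqrt(x[2]+x[0]**2+x[1]**2)
def rcirc(p):
    c=circ(p); 
    r=least_squares(lambda q:np.hypot(p[:,0]-q[0],p[:,1]-q[1])-q[2],c,loss='soft_l1',f_scale=.7)
    return r.x
if __name__=="__main__":
  for n,bc,hc in(("top",(210,174),(341,195)),("scene",(436,198),(304,205))):
    im=pickle.load(open(n+"0.pkl","rb"));g=im["img"]
    hsv=cv2.cvtColor(g,cv2.COLOR_BGR2HSV);V=hsv[...,2];S=hsv[...,1]
    yy,xx=np.mgrid[:400,:640]
    near=np.hypot(xx-bc[0],yy-bc[1])<50
    print(n,"V bg",np.median(V[near]))
    dark=((V<88)&near).astype(np.uint8)
    cs,_=cv2.findContours(dark,cv2.RETR_EXTERNAL,cv2.CHAIN_APPROX_NONE)
    k=max(cs,key=cv2.contourArea);hull=cv2.convexHull(k)[:,0]
    p=np.array([plane(im,u,v,12)[:2] for u,v in k[:,0]])
    ph=np.array([plane(im,u,v,12)[:2] for u,v in hull])
    print(" base",rcirc(p),rcirc(ph))
    m=((V>115)&(S<60)&near).astype(np.uint8)
    N,l,st,ce=cv2.connectedComponentsWithStats(m)
    for i in range(1,N):
        if st[i,4]>60:
            print(" lip",st[i],ce[i],plane(im,*ce[i],32), cv2.minAreaRect(np.array([plane(im,u,v,32)[:2] for v,u in np.argwhere(l==i)],np.float32)))
    b=cv2.inRange(hsv,(8,150,60),(30,255,255))*near
    M=cv2.moments(b.astype(np.uint8),True);print(" brass",M['m10']/M['m00'],M['m01']/M['m00'])
    near=np.hypot(xx-hc[0],yy-hc[1])<42
    m=((V>140)&(S<60)&near).astype(np.uint8)
    N,l,st,ce=cv2.connectedComponentsWithStats(m)
    for i in range(1,N):
        if st[i,4]>15: print(" hood",st[i],ce[i],plane(im,*ce[i],8),plane(im,*ce[i],90))
    cv2.imwrite(f"pics/m_{n}.png",np.hstack([cv2.resize(q[hc[1]-40:hc[1]+40,hc[0]-40:hc[0]+40],(380,380),interpolation=0) for q in (g,cv2.merge([m*255]*3))]))
E
python3 meas.py
```

```text
top V bg 110.0
 base [521.30762973 261.56791968  82.1353904 ] [521.91984742 262.47868446  84.48078984]
 lip [208 127  51  50 737] [232.10990502 145.0339213 ] [583.59430193 211.1491597   32.        ] ((577.5267333984375, 207.95567321777344), (132.45066833496094, 68.53726959228516), 57.46133041381836)
 lip [161 172  14  28 136] [167.46323529 185.02205882] [490.76147278 349.53138984  32.        ] ((489.3291931152344, 350.668701171875), (63.07167053222656, 22.007408142089844), 18.779016494750977)
 lip [187 189  21  19 268] [196.68656716 198.05970149] [462.43089303 283.93789939  32.        ] ((462.1421203613281, 283.9033508300781), (37.09901809692383, 35.374481201171875), 73.86406707763672)
 brass 205.30555555555554 169.39583333333334
 hood [ 323  172   42   37 1029] [342.00097182 189.95821186] [488.74735698 -36.6508646    8.        ] [473.88038512 -32.21070722  90.        ]
 hood [314 202  12  12  87] [319.71264368 207.49425287] [448.07481104  13.38273919   8.        ] [436.28005375  14.04359131  90.        ]
scene V bg 113.0
 base [531.76651851 258.46801369  82.73270756] [529.50911384 2
[... 431 characters left out ...]
 66  46 957] [419.61024033 232.26227795] [614.40811215 180.82268493  32.        ] ((603.7297973632812, 179.4061737060547), (152.89227294921875, 70.37188720703125), 40.27975845336914)
 lip [432 208  20  14 238] [441.43697479 214.56722689] [586.2057823  244.31352159  32.        ] ((585.925048828125, 244.64773559570312), (37.305877685546875, 34.74993133544922), 72.52995300292969)
 brass 438.13188976377955 188.06692913385828
 hood [283 168  38  37 658] [303.11094225 189.59422492] [410.45754406 -14.40022144   8.        ] [477.4961824  -29.85543602  90.        ]
 hood [282 222  12  10  78] [287.3974359  226.57692308] [500.77929812 -75.11387736   8.        ] [559.0812147  -84.69632823  90.        ]
```

The enlarged crop confirms that the grey hood at scene (304,203) is the tall one: its body is taller than wide. The two ears, seen from two views, are at (448,13) and (501,-75). That puts the centre at about (474,-31), the ear radius at 51.5 (51 expected) and the bar at -59°. The lips give a base centre of about (522,264) and base x at about -17.4°. Next I'll check the lips in the top view, the hood height and joint 6.

Run:
```python
import pickle,cv2,numpy as np
from h import *
from bench import robot
t=pickle.load(open("top0.pkl","rb"));s=pickle.load(open("scene0.pkl","rb"))
for im,bx in((t,[(205,135,24,19),(185,186,24,24)]),(s,[(421,160,24,18),(430,207,24,15)])):
    V=cv2.cvtColor(im["img"],cv2.COLOR_BGR2HSV); c=[]
    for x,y,w,h in bx:
        r=V[y:y+h,x:x+w]; m=((r[...,2]>125)&(r[...,1]<60)).astype(np.uint8)
        N,l,st,ce=cv2.connectedComponentsWithStats(m);i=1+np.argmax(st[1:,4])
        c.append(plane(im,ce[i][0]+x,ce[i][1]+y,32)); print(st[i],c[-1][:2])
    d=c[0]-c[1]; print("mid",(c[0]+c[1])[:2]/2,"ang",np.degrees(np.arctan2(d[1],d[0])),np.linalg.norm(d))
# predicted hood: axis at z90, 126 bar ends, ear centres
c=np.array([474.4,-31.]);a=np.radians(-59.2);u=np.array([np.cos(a),np.sin(a)])
for im,n in((t,"top"),(s,"scene")):
    print(n,[np.round(proj(im,[*(c+k*u),z])).tolist() for k,z in((-35,126),(35,126),(-62,8),(62,8),(0,90))])
for y in(-59.2,120.8,):
    q=robot.inverse_kinematics([474.4,-31,95],[np.pi,0,np.radians(y)]);print(y,q)
for y in(47.6,-17.4,-20.4,-132.4,162.6):
    q=robot.inverse_kinematics([522,264,107],[np.pi,0,np.radians(y)]);print(y,q)
```

```text
[  3   0  19  19 244] [584.6726017  244.88933126]
[  2   3  20  19 245] [462.61041168 283.83289324]
mid [523.64150669 264.36111225] ang -17.695121244624858 128.12407756172675
[  4   4  17  12 145] [460.62078811 283.1020665 ]
[  3   1  18  14 198] [586.11757836 244.13727616]
mid [523.36918324 263.61967133] ang 162.75124872490434 131.406617976532
top [[327.0, 195.0], [357.0, 178.0], [316.0, 210.0], [363.0, 183.0], [341.0, 190.0]]
scene [[313.0, 168.0], [289.0, 187.0], [322.0, 196.0], [284.0, 230.0], [302.0, 189.0]]
-59.2 [-3.00477229e-01  2.52493385e-01  1.87849018e+00 -4.44089210e-16
  1.01060909e+00  2.30355401e+00]
120.8 [-0.30047723  0.25249339  1.87849018  0.          1.01060909 -0.83803864]
47.6 [ 2.77669258e-01  4.14806669e-01  1.59890923e+00 -4.44089210e-16
  1.12787676e+00  1.01768886e+00]
-17.4 [ 2.77669258e-01  4.14806669e-01  1.59890923e+00 -4.44089210e-16
  1.12787676e+00  2.15215287e+00]
-20.4 [ 2.77669258e-01  4.14806669e-01  1.59890923e+00 -4.44089210e-16
  1.12787676e+00  2.20451275e+00]
-132.4 [ 0.27766926  0.41480667  1.59890923  0.          1.12787676 -2.12390379]
162.6 [ 0.27766926  0.41480667  1.59890923  0.          1.12787676 -0.98943978]
```

All measurements agree: base (523.5,264) at -17.5°, and the predicted bar and ear pixels match the tall hood. Now the grasp.

Run:
```python
from bench import robot
import numpy as np,cv2,pickle
o=[np.pi,0,np.radians(120.8)]
robot.move_ptp([474.4,-31,170],o)
print("f0",robot.current_contact_force())
print(robot.move_linear([474.4,-31,96],speed=80,f_stop=12),robot.current_tcp_pos())
robot.move_gripper(0.0)
print("w",robot.current_gripper_width()*93,robot.current_contact_force(),robot.current_tcp_pos())
robot.move_linear([474.4,-31,225],speed=120)
print("w",robot.current_gripper_width()*93,robot.current_contact_force(),robot.current_tcp_pos(),robot.current_t())
for n in("scene","top"):
    im=robot.get_image(n); cv2.imwrite(f"pics/{n}1.png",im["img"]); pickle.dump(im,open(f"{n}1.pkl","wb"))
```

```text
f0 [ 0.39764051 -0.63065153 -0.29236722]
False [474.85722158 -31.10256809  96.45951074]
w 13.641410053891784 [ 0.23555079  0.24753665 -0.08199609] [474.38637321 -30.98888163  95.97447922]
w 13.87458653679673 [ 0.35913981 -0.79166513 -3.7305932 ] [473.79299298 -30.82430621 224.11273275] 5.6917
```

View pics/scene1.png

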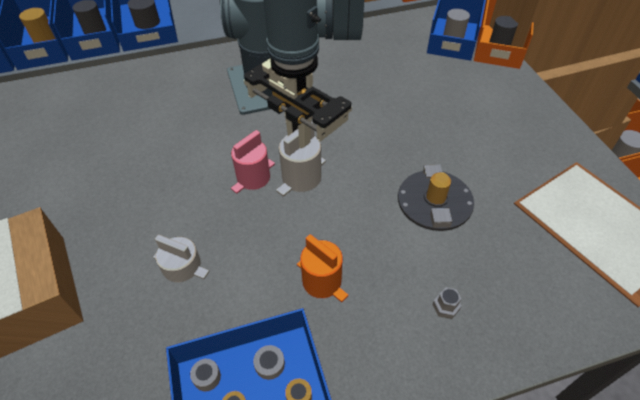

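The hood is held upright, with its near ear at about (284,189), a width of 13.9 mm and a weight of 3.7 N. I'll carry it over the base and check the alignment.

Run:
```python
from bench import robot
from h import *
import pickle
o=[np.pi,0,np.radians(47.5-180)]
robot.move_ptp([523.5,264,225],o)
robot.sleep(0.3)
print(robot.current_gripper_width()*93,robot.current_contact_force(),robot.current_tcp_pos(),np.degrees(robot.current_eef_rot()),robot.current_t())
I=[]
c=np.array([523.5,264]);a=np.radians(47.5);u=np.array([np.cos(a),np.sin(a)])
for n in("scene","top"):
    im=robot.get_image(n); pickle.dump(im,open(f"{n}2.pkl","wb"))
    print(n,[np.round(proj(im,[*(c+k*u),z]),1).tolist() for k,z in((-35,255),(35,255),(-51,137),(51,137),(-62,137),(62,137),(0,219))])
    x,y=proj(im,[*c,170]);x,y=int(x),int(y)
    I.append(cv2.resize(im["img"][y-50:y+50,x-50:x+50],(400,400),interpolation=cv2.INTER_CUBIC));print(x-50,y-50)
cv2.imwrite("pics/c2.png",np.hstack(I))
```

```text
13.758989793291835 [ 0.24785874 -1.33811077 -2.73848914] [523.81747791 263.10353044 225.16858306] [-1.79989335e+02  8.49786124e-03 -1.32607336e+02] 7.2667
scene [[439.9, 109.2], [476.8, 119.7], [422.1, 150.7], [470.6, 165.9], [417.1, 149.2], [476.0, 167.6], [454.2, 128.7]]
399 96
top [[193.5, 156.9], [165.7, 130.6], [213.7, 176.7], [177.9, 142.8], [217.7, 180.4], [174.0, 139.1], [184.9, 149.0]]
141 105
```

View pics/c2.png

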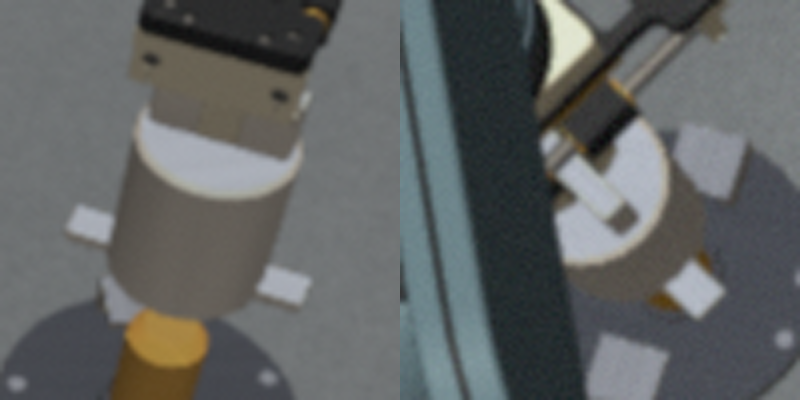

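Both ears show within about 1.5 px of prediction: scene (421.5,152) and (470,167.5), top (214.7,177.5). That is inside the 6 mm radial clearance, and the brass shell is upright below the hood. Lowering now.

Run:
```python
from bench import robot
from h import *
import pickle
r=robot.move_linear([523.5,264,125],speed=60,f_stop=8)
print(r,robot.current_tcp_pos(),robot.current_contact_force())
if not r:
    r=robot.move_linear([523.5,264,104],speed=20,f_stop=6)
    print(r,robot.current_tcp_pos(),robot.current_contact_force())
print(robot.current_gripper_width()*93,robot.current_ft_torque(),robot.current_t())
I=[]
for n in("scene","top"):
    im=robot.get_image(n)
    x,y=proj(im,[523.5,264,40]);x,y=int(x),int(y)
    I.append(cv2.resize(im["img"][y-50:y+50,x-50:x+50],(400,400),interpolation=cv2.INTER_CUBIC))
cv2.imwrite("pics/c3.png",np.hstack(I))
```

```text
False [523.7511716  264.10254552 125.42932878] [ 0.38087839 -0.01840824 -3.34899966]
True [523.2830015  263.94012591 107.96749476] [-0.7169833   0.05786576  5.59692729]
13.746471199282537 [0.08843967 0.00449094 0.01711424] 9.9833
```

View pics/c3.png

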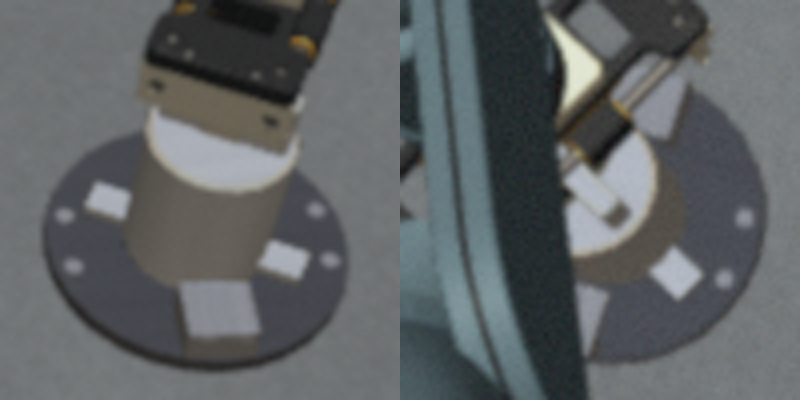

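The hood seated at z = 107.97 (108 expected), ears flat on the plate in the gaps. Now I'll twist clockwise and watch the torque.

Run:
```python
from bench import robot
from h import *
robot.move_linear([523.5,264,108.5],speed=20)
print(robot.current_contact_force(),robot.current_ft_torque())
q=np.array(robot.current_qpos(),float)
q0=np.array(robot.inverse_kinematics([523.5,264,108.5],[np.pi,0,np.radians(-132.5)]))
ok=True
for d in list(range(10,61,10))+list(np.arange(61,70.1,1)):
    p=q0.copy();p[5]+=np.radians(d);robot.move_j(p)
    T=robot.current_ft_torque();F=robot.current_contact_force()
    print(d,np.round(np.degrees(robot.current_eef_rot()[2]),2),np.round(T,2),np.round(F,1))
    if abs(T[2])>0.8 or np.hypot(F[0],F[1])>15: print("stop");break
print(robot.current_t(),robot.current_tcp_pos(),robot.current_gripper_width()*93)
```

```text
[-0.19061636 -0.27960602 -0.77600739] [ 0.09853567 -0.1214132  -0.02640353]
10 -142.28 [0.03 0.03 0.07] [ 0.1 -0.8 -3.6]
20 -152.14 [0.03 0.01 0.02] [ 0.7 -1.  -2.9]
30 -162.09 [ 0.03  0.05 -0.01] [ 0.3 -0.3 -3.1]
40 -172.07 [ 0.01 -0.04  0.01] [ 0.8  0.1 -3. ]
50 177.94 [ 0.06 -0.    0.06] [-0.1 -0.1 -3.2]
60 167.94 [ 0.04  0.06 -0.05] [-0.7  0.  -2.8]
61.0 166.67 [ 0.04 -0.04  0.03] [-1.3 -0.6 -3.9]
62.0 165.55 [ 0.02  0.01 -0.02] [ 0.  -0.2 -4. ]
63.0 164.52 [-0.02  0.04 -0.05] [ 0.4  1.1 -3.6]
64.0 163.51 [ 0.01 -0.06  0.04] [-0.7  0.  -2.7]
65.0 162.51 [ 0.05 -0.04  0.  ] [-0.1 -0.4 -3.3]
66.0 161.51 [ 0.32 -0.15  0.06] [ 0.5  1.6 -3.5]
67.0 160.54 [ 0.58 -0.24  0.44] [ 1.1  1.6 -5.2]
68.0 159.53 [ 0.6  -0.22  0.62] [ 1.6  2.4 -3.7]
69.0 158.52 [ 0.58 -0.17  0.65] [ 0.4  2.5 -3. ]
70.0 157.51 [0.63 0.07 0.67] [-1.1  2.5 -3. ]
14.6 [523.35424829 264.019075   108.58052412] 14.103835123715292
```

The stop was met at about 66–67° (expected 65 + up to 3). After that the torque levelled off as the pads gave. Next: set it down, release, retreat and look.

Run:
```python
from bench import robot
from h import *
import pickle
robot.move_linear([523.5,264,107.8],speed=20,f_stop=8)
print(robot.current_contact_force(),robot.current_ft_torque())
robot.move_gripper(0.45); print(robot.current_gripper_width()*93,robot.current_contact_force())
robot.move_linear([523.5,264,170],speed=80,f_stop=10)
robot.move_linear([523.5,264,230],speed=150)
robot.move_ptp([300,-300,300],[np.pi,0,np.radians(150)])
print(robot.current_t(),robot.current_contact_force())
I=[]
for n in("scene","top"):
    im=robot.get_image(n);pickle.dump(im,open(f"{n}4.pkl","wb"));cv2.imwrite(f"pics/{n}4.png",im["img"])
    x,y=proj(im,[523.5,264,40]);x,y=int(x),int(y);print(x-50,y-50)
    for a in(-17.5,-20.5):
        u=np.array([np.cos(np.radians(a)),np.sin(np.radians(a))]);print(n,a,[np.round((np.array(proj(im,[*(np.array([523.5,264])+k*u),z]))-[x-50,y-50])*4).tolist() for k,z in((-35,138),(35,138),(0,102))])
    I.append(cv2.resize(im["img"][y-50:y+50,x-50:x+50],(400,400),interpolation=cv2.INTER_CUBIC))
cv2.imwrite("pics/c4.png",np.hstack(I))
```

```text
[-1.2370801   2.0262296   1.65370121] [0.57146453 0.25930977 0.71420195]
41.84341973438382 [ 0.43359363  0.51450837 -0.19406597]
19.175 [ 0.37668483  0.09803139 -0.25009244]
387 138
scene -17.5 [[226.0, 31.0], [247.0, 130.0], [223.0, 127.0]]
scene -20.5 [[230.0, 31.0], [244.0, 130.0], [223.0, 127.0]]
156 120
top -17.5 [[134.0, 223.0], [183.0, 94.0], [175.0, 175.0]]
top -20.5 [[130.0, 222.0], [186.0, 95.0], [175.0, 175.0]]
```

View pics/c4.png

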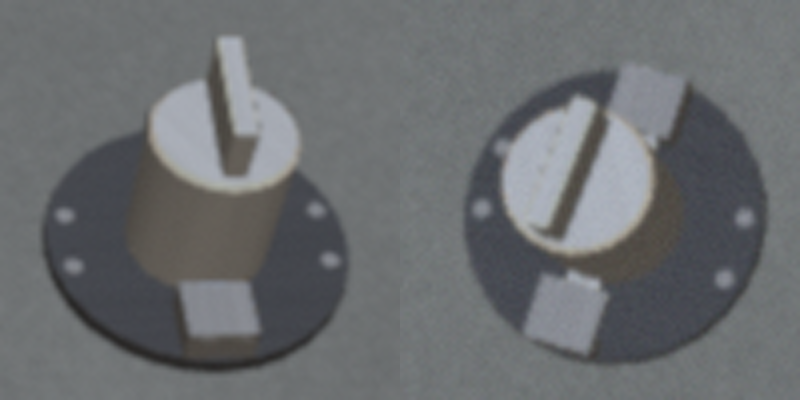

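View pics/top4.png

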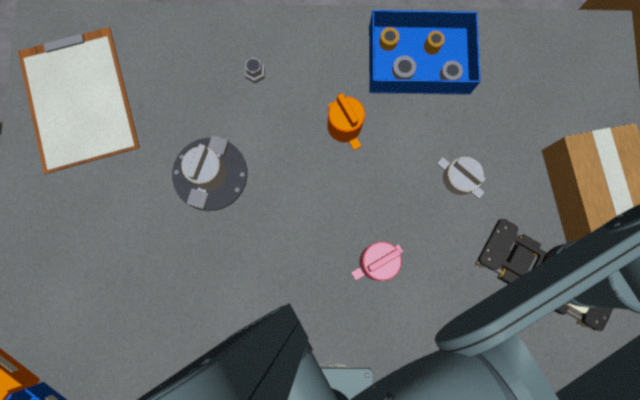

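The hood sits on the base with both ears under the lips, and the bystanders haven't moved. I'll measure the closing angle from the bar and ears before handing in.

Run:
```python
import pickle
from h import *
t=pickle.load(open("top4.pkl","rb"));s=pickle.load(open("scene4.pkl","rb"))
a=cv2.resize(t["img"][143:183,177:227],(500,400),interpolation=cv2.INTER_CUBIC)
b=cv2.resize(s["img"][143:183,427:457],(300,400),interpolation=cv2.INTER_CUBIC)
cv2.imwrite("pics/c5.png",np.hstack([a,b]))
a=cv2.resize(t["img"][140:210,180:235],(432,550),interpolation=cv2.INTER_CUBIC)
b=cv2.resize(s["img"][195:225,425:455],(350,350),interpolation=cv2.INTER_CUBIC);b=cv2.copyMakeBorder(b,0,200,0,0,0)
o=np.hstack([a,b]);o=np.clip((o.astype(float)-60)*1.6,0,255).astype(np.uint8);cv2.imwrite("pics/c6.png",o)
```

```text
(no output)
```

View pics/c5.png

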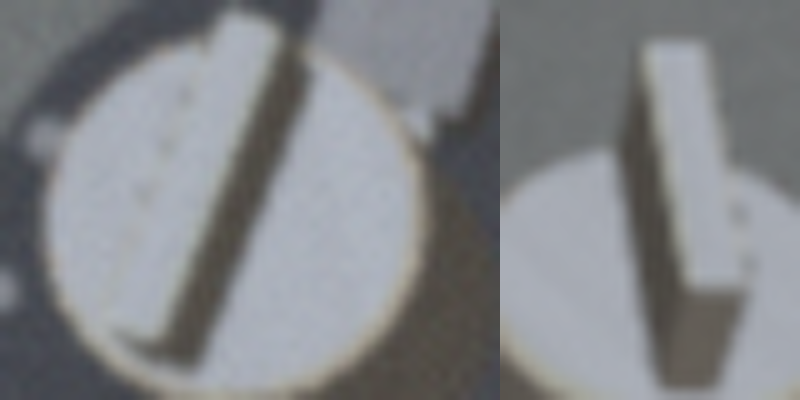

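View pics/c6.png

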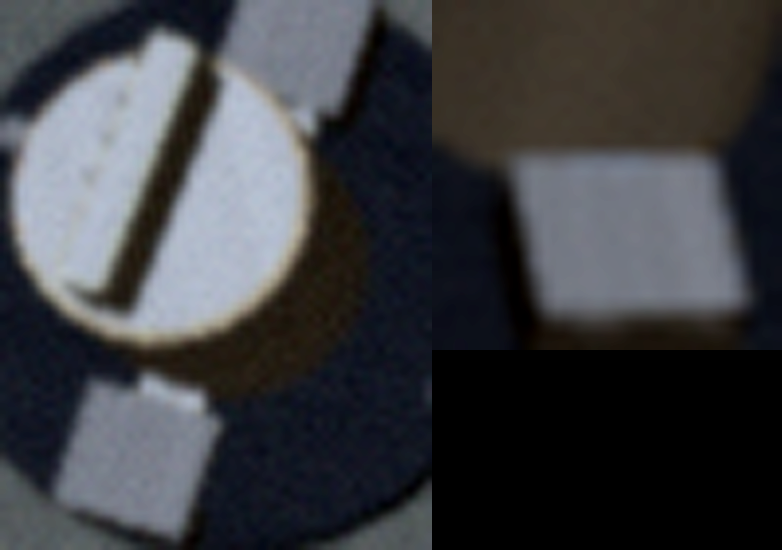

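Run:
```python
import pickle
from h import *
t=pickle.load(open("top4.pkl","rb"));s=pickle.load(open("scene4.pkl","rb"))
def A(im,p,q,z):
    P,Q=plane(im,*p,z),plane(im,*q,z);d=(P-Q)[:2];a=np.degrees(np.arctan2(d[1],d[0]));return (a+90)%180-90,np.round((P+Q)[:2]/2,1),np.linalg.norm(d)
T=lambda x,y:(177+x/10-.45,143+y/10-.45)
S=lambda x,y:(427+(x-500)/10-.45,143+y/10-.45)
print(A(t,T(278,45),T(165,340),138),A(t,T(308,85),T(205,360),102))
print(A(s,S(708,45),S(745,285),138),A(s,S(645,45),S(690,285),138))
# lip edges in the top view (c6 scale 7.86, offset 180,140)
U=lambda x,y:(180+x/7.86-.45,140+y/7.86-.45)
print("lipA sides",A(t,U(92,378),U(52,495),32),A(t,U(222,425),U(182,540),32))
print("ear edge",A(t,U(140,378),U(207,405),20), "lip edge",A(t,U(92,378),U(222,425),32))
```

```text
(np.float64(-17.73304172523096), array([519.1, 257.5]), np.float64(63.863380220597726)) (np.float64(-17.38900118909831), array([521.4, 258.8]), np.float64(61.53284376797931))
(np.float64(-20.221254830948652), array([527.7, 268.8]), np.float64(67.67720422577243)) (np.float64(-18.398210429377087), array([524. , 257.3]), np.float64(67.6252136435165))
lipA sides (np.float64(-15.67492385753549), array([468.9, 301.7]), np.float64(34.579809825991525)) (np.float64(-16.316940551218266), array([456.3, 264.9]), np.float64(33.98637272435991))
ear edge (np.float64(68.64862718843227), array([484.1, 277. ]), np.float64(20.715365144470827)) lip edge (np.float64(70.70843333358818), array([479.1, 278.6]), np.float64(39.12535634173051))
```

The bar reads about -18.4° (±1.2) against base x at -17.5°, centred at (523.5,263.6), so the ears are at closed or slightly past. The stop torque agrees.

```bash
python3 -c "
from bench import robot
print(robot.current_t(),robot.current_contact_force());robot.hand_in()"
```

```text
19.275 [ 0.13627792 -0.17324861 -0.24693731]
the job is handed in; nothing more can be done
```

I put the tall grey hood over the brass shell, twisted it clockwise to the stop, let go and handed the job in at 19.3 s with the arm well clear.

**Lowering:** The hood went down with its ears in the gaps and touched the plate at a tool height of 107.97 mm (108 expected). I saw no side force on the way down, so the brass shell should still be standing, but it is now hidden and I couldn't check it by eye.

**Twist:** The torque rose at about 66–67° of turn and levelled off near 0.7 N m as the pads slipped on the bar. I took that as the stop.

**Last checks:**
- **Ears:** In the final pictures both ears are under the lips.
- **Closing angle:** Four bar edges gave -17.4° to -20.2°, averaging about -18.4°. Closed is about -17.5° and the stop about -20.5°, so the hood is home to within about 1°. The two views disagreed by about 1–3° on the bar angle. A rough reading of the lip edges gave -16°, which also puts the hood past closed.
- **Other hoods:** The short, orange and pink hoods are where they were.

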